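# Feed a pair of heels through the chute flap

### The job

The two shoe heels on the steel tray are wiped ready for cement and must go into the green clean-parts box. With the fingertips, push them along the tray and in through the hanging flap one after the other, each far enough to tip over the sill and drop down inside, and draw the fingers back out so that the flap swings fully shut before the next heel follows and again at the end. Only push the heels lightly at their edges: do not pick them up, squeeze them or press on them, and leave everything else on the bench alone.

Things in the scene. Friction and masses are not known exactly. Their poses are not given: they have to be found in the camera images.
- chute: Feed chute bolted to the bench: a bare steel infeed tray (270 mm wide, 201 mm long, its top 95 mm above the bench) before a green clean-parts box with a flap in its mouth. Origin at bench height, straight below the flap's hinge; x points level from the tray into the box (the feeding direction), y to the left across the mouth, z up. Box inside: x 6 to 152 mm, 128 mm wide.
- tray_front (a point): Middle of the tray's front edge, on its top, 195 mm before the flap; axes as the chute's. No lip in front; 12 mm rims at both sides (y = +-132 mm). Two aluminium guide strips, 26 mm high, stand on the tray and lead in from 36 mm before the flap (y = +-90 mm) to the mouth's sides (y = +-64 mm).
- mouth (a point): Middle of the mouth's lower edge: on the tray's top, straight below the flap's hinge; axes as the chute's. The mouth is 128 mm wide and clear from the tray up to the hinge rod.
- sill (a point): Middle of the sill, the tray's inner end, 6 mm past the flap, at tray height. Behind it a slide lined with slippery white plastic drops at 50 degrees and flattens out to 12 mm above the bench at the back: a heel whose middle has passed the sill tips over it and slides down by itself.
- hinge (a point): Middle of the hinge rod along the flap's top edge, 66 mm above the tray; rod and knuckles 11 mm thick. The box's clear cover behind it reaches 79 mm above the tray and from 57 mm behind the hinge slopes down to the back.
- flap (a joint): Flap of the mouth: aluminium sheet with a yellow lower edge, 122 mm wide, 25 g, from the hinge rod to 4 mm above the tray. 0 = shut (hanging plumb), grows as its lower edge swings into the box, to 1.45 rad. Opens inward only, no latch or spring: a heel pushed against it opens it, and it falls shut by its own weight within a second when nothing holds it.
- heel_a_center (a point): One of the two shoe heels that start on the tray: D-shaped stack of leather with a black rubber top, 62x66x24 mm, about 50 g; this point is its centre, 12 mm above its underside. It slides freely on the tray (friction about 0.6). x and y lie in the plane of the heel, z up. Starts in the left half of the tray.
- heel_b_center (a point): The other of the two shoe heels that start on the tray: D-shaped stack of leather with a black rubber top, 62x66x24 mm, about 50 g; this point is its centre, 12 mm above its underside. It slides freely on the tray (friction about 0.6). x and y lie in the plane of the heel, z up. Starts in the right half of the tray.
- mallet: Bystander, to be left alone: wooden mallet, 90x188x56, lying on the bench (mm); origin at the middle of its underside.
- nail_tin: Bystander, to be left alone: flat tin with a red lid, 80x112x29, on the bench (mm); origin at the middle of its underside.
- shoe_last: Bystander, to be left alone: wooden shoe last, 71x240x78, on the bench (mm); origin at the middle of its underside.
- scissors: Bystander, to be left alone: scissors with blue handles, 87x199x9, on the bench (mm); origin at the middle of its underside.
- wax_cake: Bystander, to be left alone: round cake of black wax, 50 across, 18 high, on the bench to the right of the box (mm); origin at the middle of its underside.
- cork_block: Bystander, to be left alone: cork sanding block, 56x86x34, on the bench to the left of the box (mm); origin at the middle of its underside.
- edge_iron: Bystander, to be left alone: edge iron with wooden grip, 29x153x29, on the bench (mm); origin at the middle of its underside.
- cement_jar: Bystander, to be left alone: jar with a grey lid and orange contents, 64 across, 99 high, on the bench to the right of the tray (mm); origin at the middle of its underside.
There are look-alikes about, which are no part of the job. What is shaped like the part that bears heel_a_center but blue is not meant.

How it is judged:
By the outcome, as a careful person would: the job done as asked, in the order asked, and still so for the second after the job is handed in, with the robot touching nothing.
It also fails if it takes over 67 s, if anything falls off the work surface, if the arm or the gripper's body presses on something with over 40 N, if the wrist force passes 120 N, or if a joint passes its speed limit or range.

### The arm

A 6-joint arm with a two-finger parallel gripper is mounted at the origin on a cart in front of the work surface, level with it; the furniture and walls round the work are solid. World frame = base frame: x ahead of the robot, y to its left, z up, the work surface at z = 0. Lengths are in m, angles in rad, forces in N, time in s.
With the tool pointing down it reaches from about 0.425 to 0.95 m from the base axis. Payload 3.5 kg.
Tool frame: the origin (TCP) lies on the centre line of the jaws, within the pads' length; the fingertips stand 17 mm ahead of it and the grasp point (between the pads) lies 2 mm behind it; z points along the fingers, y is the line along which they close (so a half turn about z gives the same grasp; the last joint's range is limited). The gripper opens to 85 mm and grips with 20 to 120 N. Pads are 22 mm wide; open, the fingers measure 114 mm over their backs; the gripper's body (76 mm by 85 mm) begins 54 mm behind the grasp point. The pads swing forward as they close: fully open they stand 13 mm farther back than shut.
Start: joints at [1.016, 0.286, 1.577, -0, 1.279, -0.15], TCP at [0.266, 0.62, 0.248] pointing down, gripper open.
Joint ranges: [-2.77, 2.77], [-0.9, 2.22], [0.21, 2.48], [-1.53, 4.67], [0.24, 2.81], [-2.84, 2.84]. Speed limits (rad/s): [2.79, 2.79, 3.14, 3.14, 3.14, 3.14].

### API

Orientations are given as a unit quaternion [x, y, z, w].
In Python, from plant import ctrl gives the robot as it stands. The module is installed in compiled form; this text tells all that it offers.
- The arm moves only by the tool drive_tool, never from a script. Its argument "moves" is a list of rows, each a list of 3 entries, a list of its own where there are three numbers: the turn, a rotation vector about the tool's x, y, z in rad, then the shift along the tool's x, y, z in m, then the finger opening in m, from 0 to 0.0854. A call has 1 to 5 rows; each row shifts and turns the commanded pose from where the row before left it, along the tool's axes as they then stand; what a row does not reach is not made up. A row lasts 1/8 s, in which the tool goes at most 62.5 mm and 10.7 degrees, less where a joint would pass 70% of its speed; a pose out of reach is approached as far as the arm can. A call with a gripper value outside its range is refused whole. The fingers move at their own pace and stop on an object; "grip_force" is the grip in N (left out, the last holds). Time passes only in rows, so rows that do not move let the fingers close. It gives the time, the measured TCP pose, the force, the opening and the grip force at its end, in the units of the state.
- ctrl.get_state(): the state, without advancing time (a new reading comes with each control period).
- ctrl.read_camera(name): name is "side" or "top" or "wrist"; returns a dict with "image" (384x512x3 uint8, red, green, blue), "fx", "fy", "cx", "cy" (pixels), "R" (3x3) and "t" (3): a world point X has camera coordinates R X + t. Camera axes: x right, y down, z forward; pixel columns grow to the right and rows downward; lengths in m; the calibration is good to about 2 mm. A picture is of the moment at which its call begins. There is no depth.
- ctrl.sign_off(): hands the job in; it is judged then, once.
The state is a dict: "time": time; "qpos": joint angles; "dq": joint speeds; "joint_efforts": joint torques, N m; "eef_pos": TCP position; "tcp_rot": TCP orientation; "contact_force": force on the tool from outside, world axes, zero at the start; "wrist_torque": the same for the moment, N m; "opening": opening from 0.0 (shut) to 1.0 (fully open); "finger_force": force on a finger pad.
Only numpy, scipy, OpenCV 4.12 (cv2) and the standard library are available. Lean on these libraries where they do the work, as an engineer would, in place of code of your own. Each camera call takes 0.05 s, during which the arm holds its last target. There are 200 camera calls.

## Working session

There is one attempt and no reset: what is moved stays moved. The work goes in short steps, Python scripts to look and compute and a tool call to move; the robot and the scene stay as the last step left them, time stands still between calls to the robot, and variables do not carry over. Pictures are saved under pics/ and viewed, at most 10 in all, crops included, and the job is handed in when it is done.

Besides the shell and the picture viewer there is one more tool, called after ">>>" as a command line: name --argument value ..., lists and objects as JSON in quotes. drive_tool: Moves the arm, as the interface text tells. Its arguments: {"type":"object","properties":{"moves":{"type":"array","items":{"type":"array"}},"grip_force":{"type":"number"}},"required":["moves"]}

```bash
mkdir -p pics; python3 - <<'E'
from plant import ctrl
import cv2
for n in("top","side"):
    c=ctrl.read_camera(n); cv2.imwrite(f"pics/{n}0.png",c["image"][:,:,::-1]); print(n,c["fx"],c["cx"],c["cy"],c["R"],c["t"])
s=ctrl.get_state(); print(s)
E
```

```text
top 355.337534318984 252.47661721002729 190.26865931899053 [[-0.02625863 -0.99962027 -0.00835433]
 [-0.99092359  0.02713053 -0.13166008]
 [ 0.13183675  0.00482129 -0.99125972]] [0.03419525 0.57653745 1.12439671]
side 449.8614675086107 263.4362187604284 191.24895472448011 [[ 0.99965948  0.02353695  0.01126616]
 [ 0.02246615 -0.55669703 -0.83041176]
 [-0.01327352  0.8303821  -0.55703625]] [-0.54662018  0.08369757  1.44161328]
{'time': 0.1, 'qpos': array([ 1.01597554e+00,  2.87090290e-01,  1.57802814e+00, -2.21011285e-05,
        1.27858376e+00, -1.50014623e-01]), 'dq': array([-1.25382516e-03, -2.34862755e-03, -2.57678651e-03,  7.50118069e-05,
        8.39077068e-04, -5.08614784e-04]), 'joint_efforts': array([-3.42346666e-04, -4.07295370e+01, -2.93698937e+01, -1.61433354e-04,
        3.38268030e-03,  6.36092267e-06]), 'eef_pos': array([0.26553402, 0.61997576, 0.24707797]), 'tcp_rot': array([ 2.01020694e-01,  9.79586427e-01, -9.93596207e-04, -3.54144157e-04]), 'contact_force': array([-0.87340856, -0.54299569,  0.65294663]), 'wrist_torque': array([-0.07458861,  0.0166706 , -0.05014387]), 'finger_force': 0.0, 'opening': 1.0035352519023686}
```

View pics/top0.png

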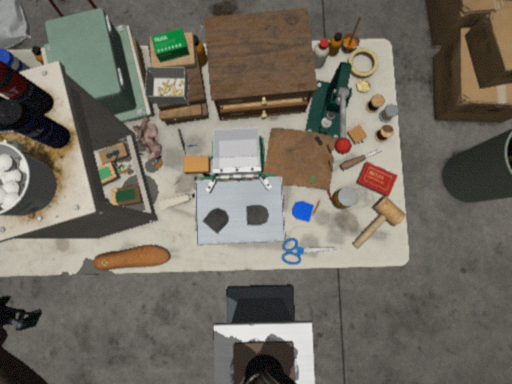

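View pics/side0.png

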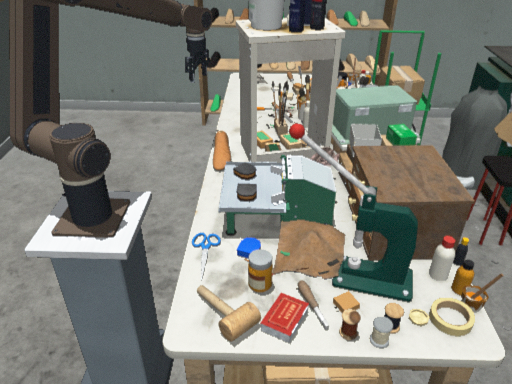

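The top view shows the tray at about (240,210), with dark heels at (215,220) and (257,215). A blue look-alike lies on the bench at (303,211). I'll enlarge the tray to confirm this.

```bash
cat >h.py <<'E'
import numpy as np,cv2
from plant import ctrl
def ray(c,uv):
    d=c["R"].T@np.array([(uv[0]-c["cx"])/c["fx"],(uv[1]-c["cy"])/c["fy"],1]); return -c["R"].T@c["t"],d
def onz(c,uv,z):
    o,d=ray(c,uv); return o+d*(z-o[2])/d[2]
def proj(c,X):
    p=c["R"]@np.asarray(X)+c["t"]; return np.array([c["fx"]*p[0]/p[2]+c["cx"],c["fy"]*p[1]/p[2]+c["cy"]])
E
python3 - <<'E'
import cv2,numpy as np
a=cv2.imread("pics/top0.png")[120:255,180:320]; b=cv2.imread("pics/side0.png")[145:245,210:350]
a=cv2.resize(a,None,fx=4,fy=4,interpolation=cv2.INTER_CUBIC);cv2.imwrite("pics/topc.png",a)
b=cv2.resize(b,None,fx=5,fy=5,interpolation=cv2.INTER_CUBIC);cv2.imwrite("pics/sidec.png",b)
E
```

```text
(no output)
```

View pics/topc.png

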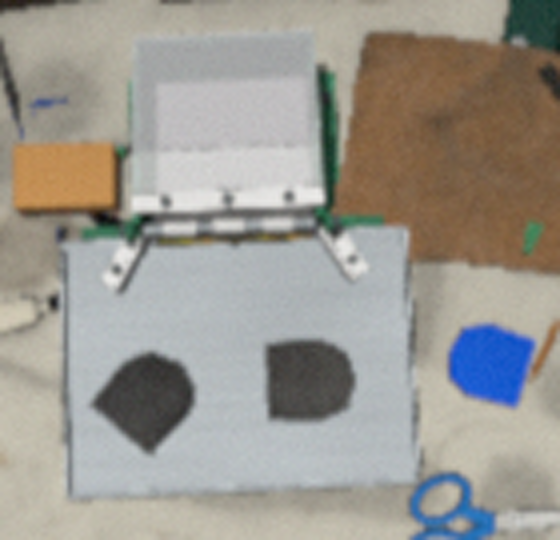

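View pics/sidec.png

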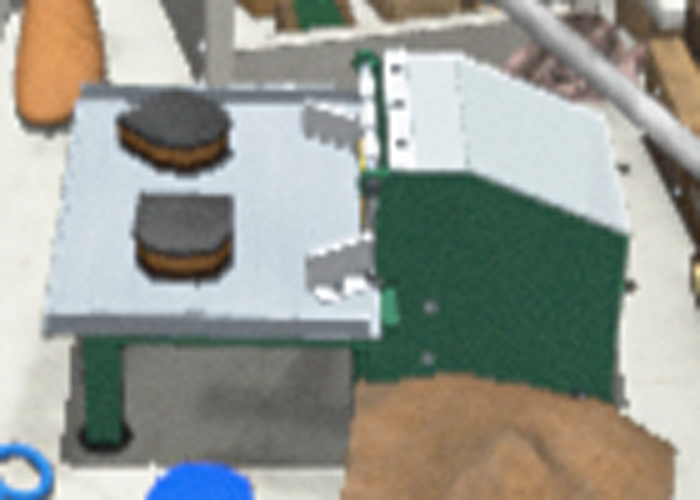

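In the top crop, the two black leather heels sit on the tray: A at about (150,400), rotated, and B at about (310,380), with its flat side to the left. Both match the description. The blue D at (490,365), on the bench, is the look-alike and I'll leave it alone. In the side crop the flap hangs shut at x≈370.

```bash
cat >>h.py <<'E'
def heels(c,zt=0.119):
    im=c["image"].astype(int); m=(im.max(2)<85)&(im.max(2)-im.min(2)<25); m=m.astype(np.uint8)
    q=np.array([proj(c,p) for p in TR],np.int32); r=np.zeros_like(m); cv2.fillConvexPoly(r,q,1); m&=r
    m=cv2.morphologyEx(m,cv2.MORPH_OPEN,np.ones((3,3),np.uint8))
    out=[]
    for k in cv2.findContours(m,cv2.RETR_EXTERNAL,cv2.CHAIN_APPROX_NONE)[0]:
        if cv2.contourArea(k)<120: continue
        P=np.array([onz(c,p,zt)[:2] for p in k[:,0]]); out.append(P)
    return out
E
python3 - <<'E'
from h import *
import h
c=ctrl.read_camera("top"); f=lambda u,v:(180+(u+.5)/4-.5,120+(v+.5)/4-.5)
F=[onz(c,f(*p),.095) for p in((70,497),(418,483))]; print("front",F)
B=[onz(c,f(*p),.095) for p in((65,237),(408,230))]; print("back",B, np.linalg.norm(F[0]-F[1]))
print("rod ends", [onz(c,f(*p),.161) for p in((143,232),(318,225))])
print("stripes top near/far",[onz(c,f(*p),.121) for p in((113,285),(360,273),(150,240),(322,232))])
print("blue",onz(c,f(490,365),.024))
h.TR=[F[0],F[1],B[1],B[0]]
for P in heels(c):
    r=cv2.minAreaRect((P*1000).astype(np.float32)); k=cv2.moments((P*1e4).astype(np.float32)); print("heel rect",r,"centroid",k["m10"]/k["m00"]/1e4,k["m01"]/k["m00"]/1e4)
    a=cv2.approxPolyDP((P*1000).astype(np.float32),5,True)[:,0]; print(a.round())
# side check
s=ctrl.read_camera("side"); g=lambda u,v:(210+(u+.5)/5-.5,145+(v+.5)/5-.5)
print("side front corners",onz(s,g(80,95),.107),onz(s,g(43,318),.107))
E
```

```text
front [array([0.40924734, 0.1917571 , 0.095     ]), array([ 0.41287037, -0.074042  ,  0.095     ])]
back [array([0.61049255, 0.19451921, 0.095     ]), array([ 0.60861719, -0.0736703 ,  0.095     ])] 0.265823796214868
rod ends [array([0.60139473, 0.12618568, 0.161     ]), array([ 0.60304646, -0.00252475,  0.161     ])]
stripes top near/far [array([0.56809512, 0.15389751, 0.121     ]), array([ 0.57215166, -0.03395915,  0.121     ]), array([0.60195219, 0.12531147, 0.121     ]), array([ 0.60450514, -0.00602631,  0.121     ])]
blue [ 0.50645446 -0.14237     0.024     ]
heel rect ((483.73980712890625, 127.44175720214844), (57.944488525390625, 61.355125427246094), 44.09193801879883) centroid 0.48167095186320713 0.12892336963021706
[[512. 133.]
 [504. 148.]
 [477. 164.]
 [446. 125.]
 [466. 104.]
 [490.  97.]
 [506. 106.]]
heel rect ((492.5448303222656, 6.653879165649414), (60.374969482421875, 51.25362014770508), 88.4760513305664) centroid 0.4928302606094528 0.008234919282649165
[[516.  36.]
 [468.  34.]
 [472. -17.]
 [496. -24.]
 [515. -12.]]
side front corners [0.41339521 0.17548018 0.107     ] [ 0.41582195 -0.08109297  0.107     ]
```

>>> drive_tool --moves '[[[0,0,0],[-0.034,-0.035,0],0.02],[[0,0,0],[-0.034,-0.035,0],0.02],[[0,0,0],[-0.034,-0.035,0],0.02],[[0,0,0],[-0.034,-0.035,0],0.02],[[0,0,0],[-0.034,-0.035,0],0.02]]'

```text
time: 0.82
eef_pos: [0.3534, 0.3911, 0.2482]
tcp_rot: [0.201, 0.98, -0.0, 0.0]
contact_force: [-0.1, 0.3, -0.3]
opening: 0.234
finger_force: 0.0
```

>>> drive_tool --moves '[[[0,0,0],[-0.034,-0.035,0],0.02],[[0,0,0],[-0.034,-0.035,0],0.02],[[0,0,0],[-0.034,-0.035,0],0.02],[[0,0,0],[-0.034,-0.035,0],0.02],[[0,0,0],[-0.034,-0.035,0],0.02]]'

```text
time: 1.45
eef_pos: [0.4407, 0.1633, 0.2484]
tcp_rot: [0.201, 0.98, 0.0, 0.0]
contact_force: [0.2, 0.6, 0.3]
opening: 0.238
finger_force: 0.0
```

>>> drive_tool --moves '[[[0,0,0.15],[0,0,0],0.02],[[0,0,0.15],[0,0,0],0.02],[[0,0,0],[0,0,0],0.02]]'

```text
time: 1.82
eef_pos: [0.4404, 0.1646, 0.2482]
tcp_rot: [0.345, 0.939, -0.0, -0.0]
contact_force: [-1.1, -0.2, -0.4]
opening: 0.236
finger_force: 0.0
```

>>> drive_tool --moves '[[[0,0,0],[-0.003,-0.002,0],0.01],[[0,0,0],[0,0,0.05],0.01],[[0,0,0],[0,0,0.05],0.01],[[0,0,0],[0,0,0.02],0.01],[[0,0,0],[0,0,0.01],0.01]]'

```text
time: 2.45
eef_pos: [0.4406, 0.1613, 0.1169]
tcp_rot: [0.344, 0.939, -0.001, -0.001]
contact_force: [0.5, 0.9, 0.8]
opening: 0.117
finger_force: 0.0
```

```bash
python3 - <<'E'
from h import *
o=[]
for n,(a,b,x,y) in {"top":(120,255,180,320),"side":(120,240,210,330)}.items():
    c=ctrl.read_camera(n); o.append(cv2.resize(c["image"][a:b,x:y,::-1],(395,395)))
cv2.imwrite("pics/a1.png",np.hstack(o))
s=ctrl.get_state();print(s["time"],s["eef_pos"],s["contact_force"])
E
```

```text
2.55 [0.44110707 0.16134999 0.11770197] [-0.00418765 -0.3278529   0.37790616]
```

View pics/a1.png

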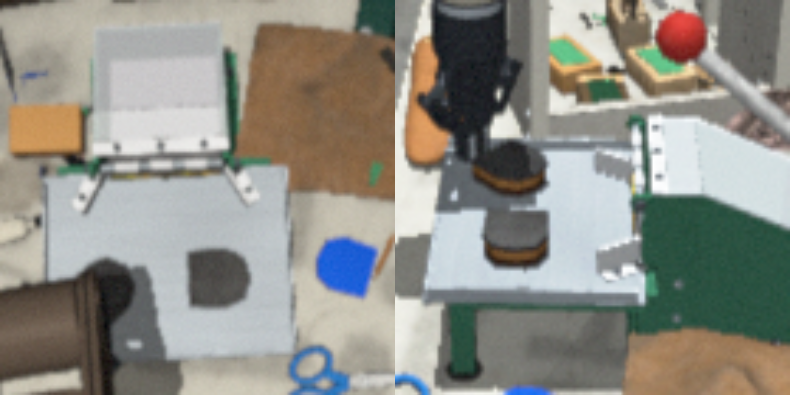

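The fingertips stand just behind heel A's flat face (side panel about (470,150)), clear of the rim and of heel B. The push can start.

>>> drive_tool --moves '[[[0,0,0],[-0.01,0,0],0.01],[[0,0,0],[-0.01,0,0],0.01],[[0,0,0],[-0.01,0,0],0.01],[[0,0,0],[-0.01,0,0],0.01],[[0,0,0],[-0.01,0,0],0.01]]'

```text
time: 3.18
eef_pos: [0.4802, 0.1284, 0.1184]
tcp_rot: [0.345, 0.939, 0.0, 0.0]
contact_force: [0.8, 0.7, -0.1]
opening: 0.115
finger_force: 0.2
```

```bash
cat >>h.py <<'E'
def sidelook(): # heels' dark tops in side view
    s=ctrl.get_state(); print(s["time"],s["eef_pos"].round(4),s["contact_force"].round(1))
    c=ctrl.read_camera("side"); im=c["image"].astype(int); m=((im.max(2)<95)&(im.max(2)-im.min(2)<25)).astype(np.uint8)
    q=np.array([proj(c,p) for p in [(.41,.192,.115),(.41,-.07,.115),(.60,-.07,.115),(.60,.192,.115)]],np.int32); r=np.zeros_like(m); cv2.fillConvexPoly(r,q,1); m&=r
    for k in cv2.findContours(m,cv2.RETR_EXTERNAL,cv2.CHAIN_APPROX_NONE)[0]:
        if cv2.contourArea(k)>30:
            P=(np.array([onz(c,p,.119)[:2] for p in k[:,0]])*1000).astype(np.float32); print("blob x",P[:,0].min(),P[:,0].max(),"y",P[:,1].min(),P[:,1].max(), cv2.minAreaRect(P))
    return c
E
python3 - <<'E'
from h import *
c=sidelook()
cv2.imwrite("pics/a2.png",cv2.resize(c["image"][120:240,210:330,::-1],(600,600)))
E
```

```text
3.175 [0.4802 0.1284 0.1184] [ 0.8  0.7 -0.1]
blob x 479.11462 545.99554 y 0.14840226 67.694756 ((511.1471862792969, 33.07758331298828), (66.13704681396484, 67.56624603271484), 87.0181655883789)
blob x 431.11432 548.26825 y 63.474823 189.6237 ((491.8834533691406, 131.79774475097656), (74.63777160644531, 150.67803955078125), 25.065242767333984)
```

View pics/a2.png

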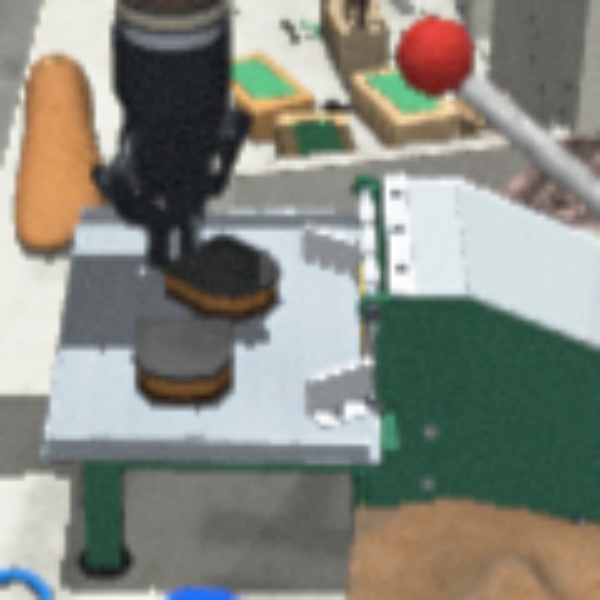

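Heel A (about (230,270) in the crop) has moved cleanly and lies flush on the fingers; B hasn't moved. Next I'll steer A towards the mouth.

>>> drive_tool --moves '[[[0,0,-0.05],[-0.01,0,0],0.01],[[0,0,-0.05],[-0.01,0,0],0.01],[[0,0,-0.05],[-0.01,0,0],0.01],[[0,0,-0.05],[-0.01,0,0],0.01],[[0,0,-0.05],[-0.01,0,0],0.01]]'

```text
time: 3.85
eef_pos: [0.5208, 0.1003, 0.1181]
tcp_rot: [0.225, 0.974, -0.0, -0.0]
contact_force: [-0.4, 0.5, 0.2]
opening: 0.116
finger_force: 0.1
```

>>> drive_tool --moves '[[[0,-0.15,0],[0,0,0],0.01],[[0,-0.15,0],[0,0,0],0.01],[[0,-0.14,0],[0,0,0],0.01],[[0,0,0],[0,0,0],0.01]]'

```text
time: 4.35
eef_pos: [0.5185, 0.1011, 0.1168]
tcp_rot: [0.219, 0.951, -0.05, 0.211]
contact_force: [0.2, -0.4, 0.6]
opening: 0.118
finger_force: 0.0
```

```bash
python3 - <<'E'
from h import *
c=ctrl.read_camera("side"); o=[cv2.resize(c["image"][120:240,210:330,::-1],(500,500))]
c=ctrl.read_camera("wrist"); o.append(cv2.resize(c["image"][:,:,::-1],(300,225)))
o[1]=np.vstack([o[1],np.zeros((275,300,3),np.uint8)])
cv2.imwrite("pics/a3.png",np.hstack(o))
s=ctrl.get_state(); print(s["time"],s["eef_pos"],s["tcp_rot"],s["contact_force"])
from scipy.spatial.transform import Rotation as R
print(R.from_quat(s["tcp_rot"]).as_matrix().round(3))
E
```

```text
4.45 [0.52095151 0.10063637 0.11865102] [ 0.2199906   0.95092192 -0.04899119  0.2120177 ] [ 0.95446613 -1.10182884  0.13937662]
[[-0.813  0.439  0.382]
 [ 0.398  0.898 -0.186]
 [-0.425  0.    -0.905]]
```

View pics/a3.png

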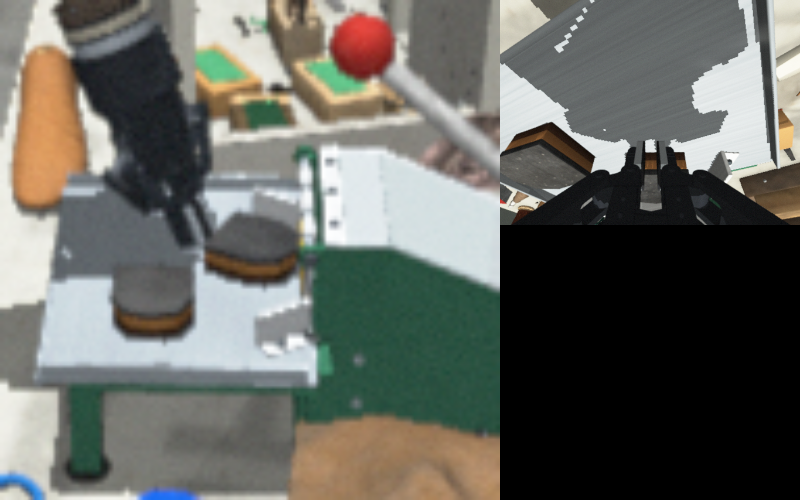

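Heel A is at the mouth (crop about (250,240)), and the tilted fingers sit behind it. I'll push it through.

>>> drive_tool --moves '[[[0,0,0],[-0.011,0,0.005],0.01],[[0,0,0],[-0.011,0,0.005],0.01],[[0,0,0],[-0.011,0,0.005],0.01],[[0,0,0],[-0.011,0,0.005],0.01],[[0,0,0],[-0.011,0,0.005],0.01]]'

```text
time: 5.08
eef_pos: [0.5758, 0.0735, 0.1191]
tcp_rot: [0.22, 0.951, -0.049, 0.213]
contact_force: [-0.5, 1.0, 0.6]
opening: 0.115
finger_force: 0.1
```

```bash
python3 - <<'E'
from h import *
c=ctrl.read_camera("side"); o=[cv2.resize(c["image"][140:220,240:340,::-1],(500,400))]
c=ctrl.read_camera("top"); o.append(cv2.resize(c["image"][120:220,190:265,::-1],(300,400)))
cv2.imwrite("pics/a4.png",np.hstack(o))
s=ctrl.get_state(); print(s["time"],s["eef_pos"],s["contact_force"])
E
```

```text
5.175 [0.57622998 0.07337186 0.11949536] [-0.74448923 -1.15094581  0.43268864]
```

View pics/a4.png

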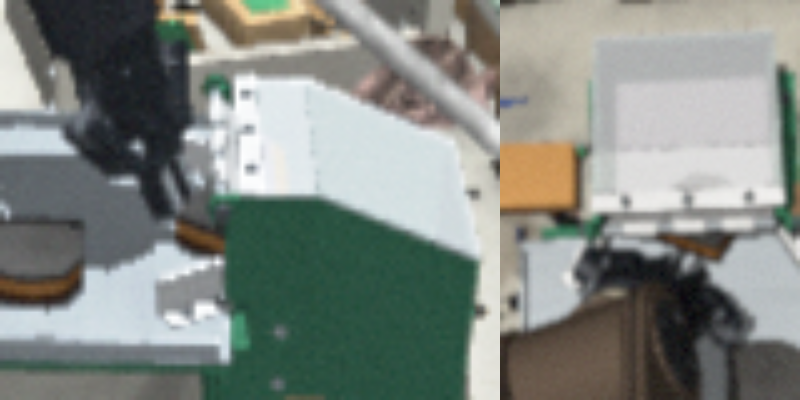

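>>> drive_tool --moves '[[[0,0,0],[-0.0075,0,0.0035],0.01],[[0,0,0],[-0.0075,0,0.0035],0.01],[[0,0,0],[0,0,0],0.01]]'

```text
time: 5.55
eef_pos: [0.5879, 0.0664, 0.1176]
tcp_rot: [0.22, 0.951, -0.05, 0.21]
contact_force: [-3.5, -1.5, -1.2]
opening: 0.122
finger_force: 0.0
```

```bash
python3 - <<'E'
from h import *
c=ctrl.read_camera("side"); o=[cv2.resize(c["image"][140:220,240:340,::-1],(500,400))]
c=ctrl.read_camera("top"); o.append(cv2.resize(c["image"][120:220,190:265,::-1],(300,400)))
cv2.imwrite("pics/a5.png",np.hstack(o))
s=ctrl.get_state(); print(s["time"],s["eef_pos"],s["contact_force"])
E
```

```text
5.65 [0.5881703  0.06659015 0.1176624 ] [-3.52410587 -0.47291836 -1.33190705]
```

View pics/a5.png

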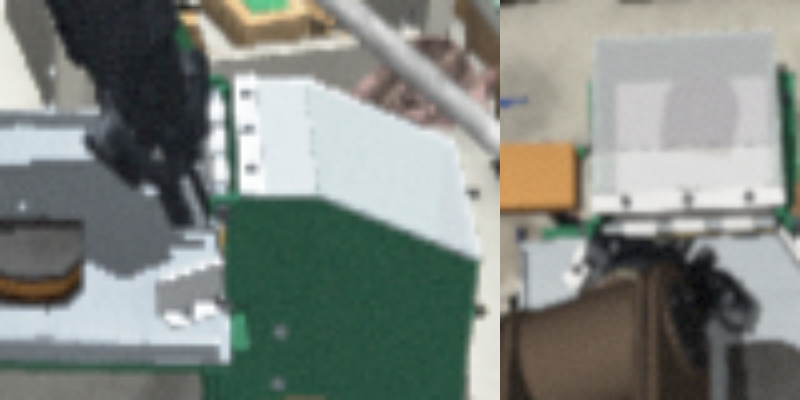

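Heel A now lies inside (right panel about (700,110)) and has slid down. I'll draw the fingers back and check the flap.

>>> drive_tool --moves '[[[0,0,0],[0.027,0,-0.0125],0.01],[[0,0,0],[0.027,0,-0.0125],0.01],[[0,0,0],[0.027,0,-0.0125],0.01],[[0,0,0],[-0.02,0,-0.045],0.01],[[0,0,0],[-0.02,0,-0.045],0.01]]'

```text
time: 6.28
eef_pos: [0.5073, 0.1073, 0.2181]
tcp_rot: [0.219, 0.951, -0.049, 0.213]
contact_force: [0.6, 0.4, 1.2]
opening: 0.119
finger_force: 0.0
```

>>> drive_tool --moves '[[[0,0.15,0],[0,0,0],0.01],[[0,0.15,0],[0,0,0],0.01],[[0,0.14,0],[0,0,0],0.01],[[0,0,-0.18],[0,0,0],0.01],[[0,0,-0.18],[0,0,0],0.01]]'

```text
time: 6.9
eef_pos: [0.5087, 0.1066, 0.2175]
tcp_rot: [0.045, 0.999, 0.0, 0.001]
contact_force: [-0.2, -0.0, -0.6]
opening: 0.114
finger_force: 0.0
```

>>> drive_tool --moves '[[[0,0,-0.17],[0,0,0],0.01],[[0,0,0],[0,0,0],0.01]]'

```text
time: 7.15
eef_pos: [0.5082, 0.1069, 0.2175]
tcp_rot: [-0.037, 0.999, -0.0, 0.001]
contact_force: [-0.5, 1.1, -1.2]
opening: 0.116
finger_force: 0.0
```

```bash
cat >>h.py <<'E'
from scipy.spatial.transform import Rotation as Rt
def state():
    s=ctrl.get_state(); print(s["time"],s["eef_pos"].round(4),s["contact_force"].round(1)); print(Rt.from_quat(s["tcp_rot"]).as_matrix().round(3)); return s
def flapcheck():
    for n,(a,b,x,y) in {"top":(174,184,212,266),"side":(155,205,276,290)}.items():
        i=ctrl.read_camera(n)["image"][a:b,x:y].astype(int); j=cv2.imread(f"pics/{n}0.png")[a:b,x:y,::-1].astype(int)
        Y=lambda k:int(((k[...,0]-k[...,2]>35)&(k[...,1]-k[...,2]>15)).sum())
        print(n,"yellow now/initial",Y(i),Y(j),"meandiff",abs(i-j).mean().round(1))
E
python3 - <<'E'
from h import *
s=state(); flapcheck()
E
```

```text
7.15 [0.5082 0.1069 0.2175] [-0.5  1.1 -1.2]
[[-0.997 -0.073  0.002]
 [-0.073  0.997  0.   ]
 [-0.002 -0.    -1.   ]]
top yellow now/initial 25 24 meandiff 24.6
side yellow now/initial 8 10 meandiff 2.1
```

The flap is shut. Next is heel B.

>>> drive_tool --moves '[[[0,0,0],[0.0255,-0.032,0],0.01],[[0,0,0],[0.0255,-0.032,0],0.01],[[0,0,0],[0.0255,-0.032,0],0.01],[[0,0,0],[0,0,0],0.01]]'

```text
time: 7.75
eef_pos: [0.4378, 0.0041, 0.2172]
tcp_rot: [-0.035, 0.999, -0.0, 0.0]
contact_force: [0.7, 1.8, 0.9]
opening: 0.118
finger_force: 0.0
```

>>> drive_tool --moves '[[[0,0,0],[0,0,0.045],0.01],[[0,0,0],[0,0,0.045],0.01],[[0,0,0],[0,0,0.009],0.01],[[0,0,0],[0,0,0],0.01]]'

```text
time: 8.25
eef_pos: [0.4391, 0.0058, 0.1185]
tcp_rot: [-0.038, 0.999, 0.0, 0.0]
contact_force: [0.6, 1.0, 0.6]
opening: 0.115
finger_force: 0.0
```

>>> drive_tool --moves '[[[0,0,0],[-0.008,0,0],0.01],[[0,0,0],[-0.008,0,0],0.01],[[0,0,-0.03],[-0.01,0,0],0.01],[[0,0,-0.05],[-0.01,0,0],0.01],[[0,0,-0.05],[-0.01,0,0],0.01]]'

```text
time: 8.88
eef_pos: [0.4854, 0.01, 0.1185]
tcp_rot: [-0.104, 0.995, -0.0, 0.0]
contact_force: [-0.2, -0.5, 0.1]
opening: 0.12
finger_force: 0.2
```

>>> drive_tool --moves '[[[0,0,-0.05],[-0.01,0,0],0.01],[[0,0,-0.05],[-0.01,0,0],0.01],[[0,0,0],[0,0,0],0.01]]'

```text
time: 9.25
eef_pos: [0.5049, 0.0146, 0.1185]
tcp_rot: [-0.152, 0.988, -0.0, 0.001]
contact_force: [-0.4, -0.9, 0.3]
opening: 0.114
finger_force: 0.0
```

```bash
python3 - <<'E'
from h import *
s=state()
c=ctrl.read_camera("side"); o=[cv2.resize(c["image"][130:220,225:325,::-1],(444,400))]
cv2.imwrite("pics/b1.png",o[0])
# brown leather rim of heel: warm pixels on tray
im=c["image"].astype(int); m=(im[...,0]-im[...,2]>25)
q=np.array([proj(c,p) for p in [(.42,.18,.1),(.42,-.06,.1),(.60,-.06,.1),(.60,.18,.1)]],np.int32); r=np.zeros(m.shape,np.uint8); cv2.fillConvexPoly(r,q,1); m=m.astype(np.uint8)&r
n,l,st,ce=cv2.connectedComponentsWithStats(m)
for i in range(1,n):
    if st[i,4]>8:
        v,u=np.where(l==i); L=u.argmin();Rr=u.argmax(); print(st[i],onz(c,(u[L],v[L]),.105).round(3),onz(c,(u[Rr],v[Rr]),.105).round(3),onz(c,ce[i],.105).round(3))
E
```

```text
9.25 [0.5049 0.0146 0.1185] [-0.4 -0.9  0.3]
[[-0.954 -0.301  0.001]
 [-0.301  0.954 -0.   ]
 [-0.001 -0.    -1.   ]]
[255 191  18   6  60] [0.519 0.016 0.105] [0.572 0.013 0.105] [0.546 0.001 0.105]
```

>>> drive_tool --moves '[[[0,0,-0.05],[-0.01,0,0],0.01],[[0,0,-0.05],[-0.01,0,0],0.01],[[0,-0.16,0],[0,0,0],0.01],[[0,-0.16,0],[0,0,0],0.01],[[0,-0.16,0],[0,0,0],0.01]]'

```text
time: 9.93
eef_pos: [0.5228, 0.0209, 0.1187]
tcp_rot: [-0.195, 0.951, 0.048, 0.236]
contact_force: [0.9, 1.4, 0.6]
opening: 0.12
finger_force: 0.0
```

>>> drive_tool --moves '[[[0,-0.12,0],[0,0,0],0.01],[[0,0,0],[0,0,0],0.01]]'

```text
time: 10.18
eef_pos: [0.522, 0.0255, 0.1224]
tcp_rot: [-0.19, 0.938, 0.057, 0.284]
contact_force: [0.3, 0.6, 0.4]
opening: 0.117
finger_force: 0.0
```

```bash
python3 - <<'E'
from h import *
s=state()
c=ctrl.read_camera("side"); a=cv2.resize(c["image"][130:220,235:335,::-1],(444,400))
t=ctrl.read_camera("top"); b=cv2.resize(t["image"][120:220,200:275,::-1],(300,400))
cv2.imwrite("pics/b2.png",np.hstack([a,b]))
E
```

```text
10.175 [0.522  0.0255 0.1224] [0.3 0.6 0.4]
[[-0.767 -0.389  0.511]
 [-0.324  0.921  0.215]
 [-0.555 -0.001 -0.832]]
```

View pics/b2.png

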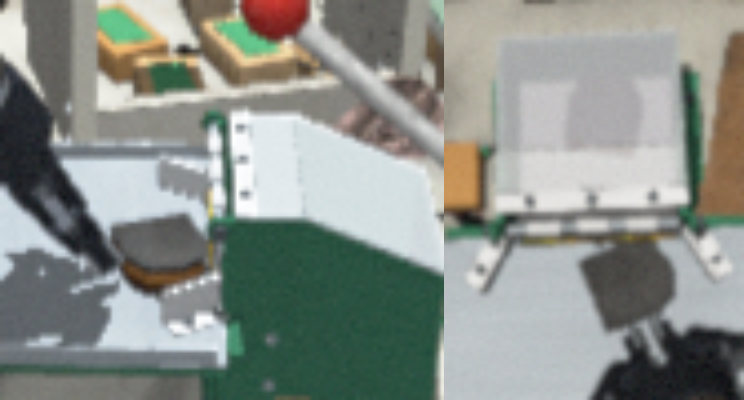

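Heel B, at (630,287) in the right panel, is rotated and on course for the mouth. Heel A lies inside and the flap is shut. I'll push on.

>>> drive_tool --moves '[[[0,0,0],[-0.01,0,0.0067],0.01],[[0,0,0],[-0.01,0,0.0067],0.01],[[0,0,0],[-0.01,0,0.0067],0.01]]'

```text
time: 10.65
eef_pos: [0.5581, 0.0401, 0.1234]
tcp_rot: [-0.19, 0.938, 0.057, 0.285]
contact_force: [-1.2, -0.3, 0.9]
opening: 0.119
finger_force: 0.4
```

```bash
cat >>h.py <<'E'
def brown():
    c=ctrl.read_camera("side"); im=c["image"].astype(int); m=(im[...,0]-im[...,2]>25)
    q=np.array([proj(c,p) for p in [(.42,.18,.1),(.42,-.06,.1),(.60,-.06,.1),(.60,.18,.1)]],np.int32); r=np.zeros(m.shape,np.uint8); cv2.fillConvexPoly(r,q,1); m=m.astype(np.uint8)&r
    n,l,st,ce=cv2.connectedComponentsWithStats(m)
    for i in range(1,n):
        if st[i,4]>8: print(st[i],onz(c,ce[i],.105).round(3))
def box(): # heels under the cover, seen from above
    c=ctrl.read_camera("top"); i=c["image"][128:168,212:262].astype(int).mean(2); j=cv2.imread("pics/top0.png")[128:168,212:262].astype(int).mean(2)
    m=(j-i>10).astype(np.uint8); n,l,st,ce=cv2.connectedComponentsWithStats(m)
    print("in box:",[(st[k,4],(ce[k]+[212,128]).round(0)) for k in range(1,n) if st[k,4]>15])
E
python3 - <<'E'
from h import *
state();brown();box()
E
```

```text
10.65 [0.5581 0.0401 0.1234] [-1.2 -0.3  0.9]
[[-0.765 -0.389  0.513]
 [-0.324  0.921  0.215]
 [-0.556 -0.002 -0.831]]
[274 187   8   5  23] [0.589 0.031 0.105]
in box: [(np.int32(296), array([240., 149.]))]
```

>>> drive_tool --moves '[[[0,0,0],[-0.008,0,0.008],0.01],[[0,0,0],[-0.008,0,0.0055],0.01],[[0,0,0],[-0.006,0,0.004],0.01],[[0,0,0],[0,0,0],0.01]]'

```text
time: 11.25
eef_pos: [0.5831, 0.0506, 0.1211]
tcp_rot: [-0.19, 0.938, 0.057, 0.285]
contact_force: [0.5, -0.5, 0.6]
opening: 0.118
finger_force: 0.0
```

```bash
python3 - <<'E'
from h import *
state();brown();box()
E
```

```text
11.25 [0.5831 0.0506 0.1211] [ 0.5 -0.5  0.6]
[[-0.765 -0.389  0.513]
 [-0.324  0.921  0.215]
 [-0.556 -0.001 -0.831]]
in box: [(np.int32(453), array([238., 153.]))]
```

>>> drive_tool --moves '[[[0,0,0],[-0.005,0,0.0034],0.01],[[0,0,0],[0,0,0],0.01],[[0,0,0],[0,0,0],0.01]]'

```text
time: 11.72
eef_pos: [0.5882, 0.0528, 0.1209]
tcp_rot: [-0.19, 0.938, 0.057, 0.285]
contact_force: [-0.4, 0.6, 0.4]
opening: 0.119
finger_force: 0.0
```

```bash
python3 - <<'E'
from h import *
state();brown();box()
E
```

```text
11.725 [0.5882 0.0528 0.1209] [-0.4  0.6  0.4]
[[-0.766 -0.388  0.513]
 [-0.323  0.922  0.215]
 [-0.556 -0.001 -0.831]]
in box: [(np.int32(444), array([238., 153.]))]
```

>>> drive_tool --moves '[[[0,0,0],[0.02,0,-0.0134],0.01],[[0,0,0],[0.03,0,-0.02],0.01],[[0,0,0],[0.02,0,-0.0134],0.01],[[0,0,0],[-0.022,0,-0.033],0.01],[[0,0,0],[-0.022,0,-0.033],0.01]]'

```text
time: 12.45
eef_pos: [0.5103, 0.0224, 0.203]
tcp_rot: [-0.188, 0.939, 0.056, 0.282]
contact_force: [0.9, -0.6, 0.3]
opening: 0.116
finger_force: 0.0
```

>>> drive_tool --moves '[[[0,0.16,0],[0,0,0],0.01],[[0,0.16,0],[0,0,0],0.01],[[0,0.16,0],[0,0,0],0.01],[[0,0.12,0],[0,0,-0.03],0.01],[[0,0,0],[0,0,-0.03],0.01]]'

```text
time: 13.08
eef_pos: [0.5091, 0.022, 0.2627]
tcp_rot: [-0.197, 0.98, -0.002, -0.008]
contact_force: [-0.0, 0.3, -0.6]
opening: 0.122
finger_force: 0.0
```

>>> drive_tool --moves '[[[0,0,0],[0.02,0.04,0],0.01],[[0,0,0],[0.0,0.05,0],0.01],[[0,0,0],[0,0.05,0],0.01],[[0,0,0],[0,0.05,0],0.01],[[0,0,0],[0,0,0],0.01]]'

```text
time: 13.7
eef_pos: [0.4154, 0.1914, 0.2623]
tcp_rot: [-0.199, 0.98, -0.002, -0.007]
contact_force: [0.1, -0.4, 0.4]
opening: 0.113
finger_force: 0.0
```

```bash
python3 - <<'E'
from h import *
state();brown();box();flapcheck()
for n,(a,b,x,y) in {"top":(120,255,180,320),"side":(145,225,240,350)}.items():
    i=ctrl.read_camera(n)["image"][:,:,::-1]; cv2.imwrite(f"pics/end_{n}.png",i)
    j=cv2.imread(f"pics/{n}0.png"); d=abs(i.astype(int)-j).max(2)>40; print(n,"changed in crop",[ (k[2],k[3],k[0],k[1],k[4]) for k in cv2.connectedComponentsWithStats(d.astype(np.uint8))[2][1:] if k[4]>12])
E
```

```text
13.7 [0.4154 0.1914 0.2623] [ 0.1 -0.4  0.4]
[[-0.921 -0.39  -0.013]
 [-0.39   0.921 -0.007]
 [ 0.015 -0.001 -1.   ]]
in box: [(np.int32(426), array([238., 153.]))]
top yellow now/initial 27 24 meandiff 7.6
side yellow now/initial 10 10 meandiff 2.0
top changed in crop [(np.int32(23), np.int32(22), np.int32(246), np.int32(204), np.int32(426)), (np.int32(113), np.int32(176), np.int32(130), np.int32(208), np.int32(6430)), (np.int32(43), np.int32(17), np.int32(72), np.int32(258), np.int32(317)), (np.int32(8), np.int32(3), np.int32(61), np.int32(272), np.int32(21)), (np.int32(16), np.int32(12), np.int32(227), np.int32(288), np.int32(154)), (np.int32(48), np.int32(88), np.int32(0), np.int32(296), np.int32(1831)), (np.int32(74), np.int32(35), np.int32(213), np.int32(324), np.int32(1185)), (np.int32(16), np.int32(10), np.int32(246), np.int32(343), np.int32(83)), (np.int32(6), np.int32(34), np.int32(146), np.int32(344), np.int32(63)), (np.int32(11), np.int32(24), np.int32(290), np.int32(356), np.int32(149)), (np.int32(7), np.int32(3), np.int32(259), np.int32(372), np.int32(13)), (np.int32(12
[... 991 characters left out ...]
1), np.int32(162), np.int32(85)), (np.int32(34), np.int32(18), np.int32(223), np.int32(165), np.int32(394)), (np.int32(21), np.int32(20), np.int32(236), np.int32(183), np.int32(364)), (np.int32(26), np.int32(21), np.int32(196), np.int32(189), np.int32(400)), (np.int32(30), np.int32(29), np.int32(119), np.int32(190), np.int32(506)), (np.int32(22), np.int32(30), np.int32(49), np.int32(195), np.int32(262)), (np.int32(14), np.int32(26), np.int32(113), np.int32(205), np.int32(105)), (np.int32(11), np.int32(12), np.int32(117), np.int32(220), np.int32(65)), (np.int32(18), np.int32(8), np.int32(75), np.int32(227), np.int32(54)), (np.int32(21), np.int32(6), np.int32(75), np.int32(236), np.int32(97))]
```

```bash
python3 - <<'E'
from h import *
for n in("top","side"):
    a,b,x,y={"top":(174,184,212,266),"side":(155,205,276,290)}[n]
    for f in(f"pics/{n}0.png",f"pics/end_{n}.png"):
        k=cv2.imread(f)[a:b,x:y,::-1].astype(int); m=(k[...,0]-k[...,2]>35)&(k[...,1]-k[...,2]>15); v,u=np.where(m); print(n,v.mean()+a,u.mean()+x)
i=cv2.imread("pics/end_top.png")[128:172,212:262].astype(int).mean(2); j=cv2.imread("pics/top0.png")[128:172,212:262].astype(int).mean(2)
m=j-i>10; print([(r+128,int(k.sum()),(np.where(k)[0].min()+212,np.where(k)[0].max()+212)) for r,k in enumerate(m) if k.any()])
print(ctrl.get_state()["time"])
E
```

```text
top 179.33333333333334 237.79166666666666
top 179.32 238.24
side 179.9 282.0
side 179.9 282.0
[(140, 8, (np.int64(238), np.int64(247))), (141, 14, (np.int64(234), np.int64(247))), (142, 14, (np.int64(234), np.int64(247))), (143, 16, (np.int64(233), np.int64(248))), (144, 15, (np.int64(233), np.int64(249))), (145, 18, (np.int64(232), np.int64(249))), (146, 17, (np.int64(232), np.int64(249))), (147, 18, (np.int64(232), np.int64(249))), (148, 16, (np.int64(232), np.int64(248))), (149, 17, (np.int64(232), np.int64(248))), (150, 18, (np.int64(232), np.int64(249))), (151, 16, (np.int64(232), np.int64(248))), (152, 17, (np.int64(232), np.int64(248))), (153, 16, (np.int64(232), np.int64(248))), (154, 17, (np.int64(232), np.int64(248))), (155, 16, (np.int64(231), np.int64(248))), (156, 20, (np.int64(228), np.int64(247))), (157, 16, (np.int64(228), np.int64(247))), (158, 16, (np.int64(227), np.int64(244))), (159, 15, (np.int64(227), np.int64(244))), (160, 16, (np.int64(226), np.int64(242))), (161, 11, (np.int64(227), np.int64(243))), (162, 13, (np.int64(226), np.int64(242))), (163, 11, (np.int64(226), np.int64(244))), (164, 11, (np.int64(225), np.int64(243))), (165, 13, (np.int64(225), np.int64(243))), (166, 10, (np.int64(225), np.int64(241)))]
14.0
```

```bash
python3 -c "
from plant import ctrl
print(ctrl.sign_off())"
```

```text
the job is handed in; nothing more can be done
None
```

Both heels were pushed one after the other through the flap into the green box, the flap matched its shut position after each, and I handed the job in at 14 s with the arm clear; heel B rests on the slide behind heel A, and the tool briefly touched something at the mouth (about 3.5 N) at the end of pushing A.

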